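# Shut the pod drawer and open the descaler tub

## Robot

A 6-joint arm with a two-finger parallel gripper is mounted at the origin on the work surface. World frame = base frame: x ahead of the robot, y to its left, z up, the work surface at z = 0. Lengths are in m, angles in rad, forces in N, time in s.
With the tool pointing down it reaches from about 0.375 to 0.925 m from the base axis. Payload 5.7 kg.
Tool frame: the origin (TCP) lies midway between the tips of the shut fingers; the grasp point (between the pads) lies 19 mm behind it; z points along the fingers, y is the line along which they close (so a half turn about z gives the same grasp; the last joint's range is limited). The gripper opens to 88 mm and grips with 3 to 60 N. Pads are 20 mm wide; open, the fingers measure 115 mm over their backs; the gripper's body (75 mm by 178 mm) begins 61 mm behind the grasp point.
Start: joints at [-1.357, 0.359, 1.51, -0, 1.272, -0.115], TCP at [0.194, -0.568, 0.223] pointing down, gripper open.
Joint ranges: [-2.97, 2.97], [-1.01, 2.36], [0.21, 2.38], [-0.96, 4.11], [0.2, 2.71], [-2.98, 2.98]. Speed limits (rad/s): [2.39, 2.39, 3.14, 3.14, 3.14, 3.14].

## Interface

Orientations are given as a rotation vector (axis times angle).
In Python, from rig import bot, grab_frame, camera_model gives the robot as it stands.
- The arm moves only by the tool arm_command, never from a script. Its argument "steps" is a list of rows, each a list of 3 entries, a list of its own where there are three numbers: the shift along the world's x, y, z in m, then the turn, a rotation vector about the world's x, y, z in degrees, then the opening, from 0 (shut) to 1 (fully open). In form: [[[dx, dy, dz], [wx, wy, wz], grip], ...]. A call has 1 to 10 rows; each row is the pose to reach, as a shift and turn from the pose commanded when the call began; what a row does not reach only later rows make up. A row lasts 1/12 s, in which the tool goes at most 41.7 mm and 7.16 degrees, less where a joint would pass 70% of its speed; a pose out of reach is approached as far as the arm can. A call with a gripper value outside its range is refused whole. The fingers move at their own pace and stop on an object; "grip_force" is the grip in N (left out, the last holds). Time passes only in rows, so rows that repeat a pose let the fingers close. It gives the time, the measured TCP pose, the force, the opening and the grip force at its end, in the units of the state.
- bot.get_state(): the state, without advancing time (a new reading comes with each control period).
- grab_frame(name): name is "scene" or "top" or "wrist"; returns the picture (400x640x3 uint8, blue, green, red); there is no depth.
- camera_model(name): a dict with "fx", "fy", "cx", "cy" (pixels), "dist_coeffs" ([k1, k2, p1, p2, k3] as OpenCV has them; the pictures are not rectified), "position" and "rotation" of the camera in the world. Camera axes: x right, y up, looking along -z (the intrinsics and any distortion apply to the point x, -y, -z); pixel columns grow to the right and rows downward; lengths in m; the calibration is good to about 2 mm. A picture is of the moment at which its call begins: read the wrist's pose just before it. camera_model takes no time and is no camera call; for the wrist camera it gives the pose at the moment of the call.
- bot.job_done(): hands the job in; it is judged then, once.
The state is a dict: "clock": time; "joint_positions": joint angles; "dq": joint speeds; "effort": joint torques, N m; "eef_pos": TCP position; "eef_rot": TCP orientation; "force": force on the tool from outside, world axes, zero at the start; "moment": the same for the moment, N m; "gripper_width": finger opening in m; "finger_force": force on a finger pad.
Only numpy, scipy, OpenCV 4.12 (cv2) and the standard library are available. Lean on these libraries where they do the work, as an engineer would, in place of code of your own. Each camera call takes 0.05 s, during which the arm holds its last target. There are 200 camera calls.

## Task

Get the pod coffee machine ready for descaling: push its emptied drip-tray drawer fully home, then open the tub of descaling tablets standing on the counter by pressing its safety cap firmly down, twisting it, still pressed, about a sixth of a turn anticlockwise (seen from above), and lifting it straight off. The job finishes while you are still holding the cap: keep it gripped, still and level over the open mouth, about 6 cm clear of it. Leave the tub standing upright where it was, never lifted, and do not knock the card terminal, cup or tin out of place.

Things in the scene. Friction and masses are not known exactly. Their poses are not given: they have to be found in the camera images.
- machine: Compact black pod coffee machine, fixed, 120 mm wide, 330 deep, 235 high. Origin: centre of its footprint on the counter. Its own -x points out of its front (the way the drawer comes out), +x to the clear water tank at its back. The head starts 100 mm in front of the origin, its underside 145 mm up (coffee outlet 123 mm); the drawer sticks out in front of it, open to above.
- tray (a joint): The sliding drip-tray and used-pod drawer of the machine: 0 = fully home against its stop, up to 0.11 m pulled out towards the machine's front (-x of machine). Slides with 2 to 4 N of friction; stays where left.
- tray_front (a point): Middle of the drawer's flat upright front face, 30 mm above the counter. The face is 100 mm wide and runs from 4 to 44 mm above the counter; it moves with the drawer and lies 165 mm in front of the machine's origin when home.
- tub: Full round white tablet tub, loose, 90 mm across up to 82 mm height, with a shoulder up to 95 mm, then a 40 mm wide neck with its rim 125 mm up; 0.5 to 0.8 kg. Origin: centre of its underside; z up its axis.
- tub_mouth (a point): Centre of the tub's rim, 125 mm above its underside.
- cap: Round ribbed grey push-and-turn cap on the tub, 57 mm across, 30 high, 36 g. Origin: centre of its underside, 104.5 mm above the tub's underside; axes parallel to the tub's while locked. Locked it turns only 2 degrees and will not lift off. Pressed down by over 3 mm it turns anticlockwise seen from above (+yaw), not clockwise; at 40 to 80 degrees of turn it lifts straight off.
- cap_top (a point): Middle of the cap's flat top, 134.5 mm above the counter. A spring liner holds the cap up: pressed, it goes down 5 mm to a hard stop, with about 4 N at first and 10 N at the bottom; press with about 15 N (more than 25 N is never needed). Pressed so, it turns with about 0.2 N m and the tub's foot does not slip. Grip it by its sides, 5 to 25 mm below the top.
- terminal: Bystander: black card terminal, 180 x 84 x 53 mm, loose.
- cup: Bystander: white cup on a 124 mm saucer, 72 mm high, loose.
- tin: Bystander: round dark steel tin with a bright lid, 74 mm across, 92 mm high, loose.

How it is judged:
On the way, in this order (a step that is already met when the one before it is completed fails the run):
1. the drawer is pushed fully home (value of joint tray below 0.003 m), for 0.2 s.
2. the cap is pressed down on the tub (z of cap in the frame of tub below 0.1021 m and horizontal distance between cap and tub below 0.006 m), for 0.1 s.
3. the cap is twisted free while still on the neck (angle between the x axis of cap and the x axis of tub, either way round above 0.6 rad and z of cap in the frame of tub below 0.1085 m and horizontal distance between cap and tub below 0.006 m), for 0.1 s.
At the end, for the whole second after the job is handed in: The drawer is home (within 4 mm). The fingers hold the cap, still and level (within 15 degrees), its underside at least 40 mm above the tub's rim and its middle within 30 mm of the mouth's axis, touching nothing else. The tub stands upright on the counter within 40 mm of where it started (value of joint tray below 0.004 m and z of cap in the frame of tub_mouth above 0.04 m and horizontal distance between cap and tub_mouth below 0.03 m and angle between cap's own z axis and vertical below 0.26 rad and contact force between cap and the fingers above 1 N and contact force between cap and tub below 0.1 N and linear speed of each of cap, tub below 0.02 m/s and angle between tub's own z axis and vertical below 0.05 rad and height (world z) of tub below 0.005 m and distance of tub from where it was at the start of the episode below 0.04 m); the arm keeps its last pose, push and grip.
It fails at once if the tub is lifted off the counter or tipped (height (world z) of tub above 0.015 m or angle between tub's own z axis and vertical above 0.2 rad).
It fails at once if the terminal, cup or tin is disturbed (distance of any of terminal, cup, tin from where it was at the start of the episode above 0.03 m or angle between any of cup, tin's own z axis and vertical above 0.3 rad).
It also fails if it takes over 54 s, if anything falls off the work surface, if the arm or the gripper's body presses on something with over 40 N, if the wrist force passes 120 N, or if a joint passes its speed limit or range.

## Working session

There is one attempt and no reset: what is moved stays moved. The work goes in short steps, Python scripts to look and compute and a tool call to move; the robot and the scene stay as the last step left them, time stands still between calls to the robot, and variables do not carry over. Pictures are saved under pics/ and viewed, at most 10 in all, crops included, and the job is handed in when it is done.

Besides the shell and the picture viewer there is one more tool, called after ">>>" by a JSON object that holds its "method" and its "body". arm_command: Moves the arm, as the interface text tells. Its arguments: {"type":"object","properties":{"steps":{"type":"array"},"grip_force":{"type":"number"}},"required":["steps"]}

```bash
mkdir -p pics
python3 - <<'E'
from rig import bot, grab_frame, camera_model
import cv2
for n in("scene","top"):
    f=grab_frame(n); cv2.imwrite(f"pics/{n}0.png",f); print(n,camera_model(n))
s=bot.get_state(); print(s)
E
```

```text
scene {'fx': 365.8610007022662, 'fy': 365.8610007022662, 'cx': 310.13565543754873, 'cy': 202.36533841433584, 'dist_coeffs': array([-0.07394446,  0.        ,  0.        ,  0.        ,  0.        ]), 'position': array([1.16790824, 0.01171125, 0.73191404]), 'rotation': array([0.60952424, 0.54124544, 1.41883021])}
top {'fx': 424.3833076366991, 'fy': 424.3833076366991, 'cx': 319.1129042048289, 'cy': 200.56717590244628, 'dist_coeffs': array([-0.07574769,  0.        ,  0.        ,  0.        ,  0.        ]), 'position': array([0.52846594, 0.04974418, 1.07526501]), 'rotation': array([ 0.08200577, -0.07374863, -1.57981035])}
{'clock': 0.1, 'joint_positions': array([-1.35706474e+00,  3.59429103e-01,  1.51131280e+00, -3.57194154e-07,
        1.27253095e+00, -1.15099086e-01]), 'dq': array([-0.00035117, -0.00191675, -0.00206812,  0.0010913 ,  0.00037322,
        0.00052473]), 'effort': array([-2.02692236e-04, -5.16357350e+01, -2.71406990e+01,  6.76717144e-02,
        2.76592991e-02, -2.95458506e-05]), 'eef_pos': array([ 0.1936206 , -0.5672351 ,  0.22190032]), 'eef_rot': array([-3.09757028e+00, -5.13927494e-01,  1.30570988e-04]), 'force': array([-0.16719839, -0.7530703 , -0.2718459 ]), 'moment': array([ 0.00567239,  0.01741992, -0.02451807]), 'finger_force': 0.0, 'gripper_width': 0.08792280307768811}
```

View pics/scene0.png

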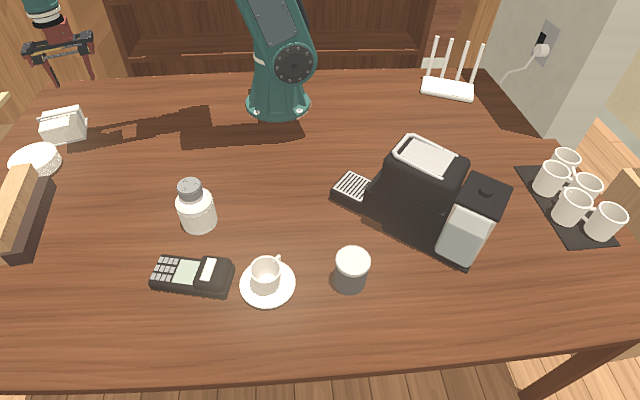

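View pics/top0.png

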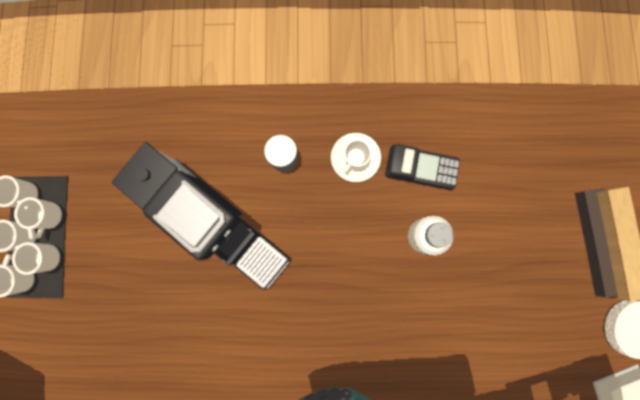

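The scene view shows the tub at about (197,208) with its cap at (190,188), and the drawer at (352,188). In the top view the cap is at about (439,234) and the drawer's front edge runs from about (290,263) to (267,289).

```bash
cat > h.py <<'E'
import numpy as np, cv2
from scipy.spatial.transform import Rotation as R
from rig import bot, grab_frame, camera_model
def ray(m,uv):
    K=np.array([[m["fx"],0,m["cx"]],[0,m["fy"],m["cy"]],[0,0,1]])
    p=cv2.undistortPoints(np.array([[uv]],float),K,m["dist_coeffs"])[0,0]
    d=R.from_rotvec(m["rotation"]).as_matrix()@np.array([p[0],-p[1],-1]); return m["position"],d/np.linalg.norm(d)
def onz(m,uv,z):
    c,d=ray(m,uv); return c+d*(z-c[2])/d[2]
def cross(m1,u1,m2,u2):
    (a,d),(b,e)=ray(m1,u1),ray(m2,u2)
    s=np.linalg.lstsq(np.c_[d,-e],b-a,rcond=None)[0]
    p,q=a+d*s[0],b+e*s[1]; return (p+q)/2,np.linalg.norm(p-q)
E
python3 - <<'E'
import cv2,numpy as np
t=cv2.imread('pics/top0.png');s=cv2.imread('pics/scene0.png')
def c(i,x,y,w,h,f): return cv2.resize(i[y:y+h,x:x+w],None,fx=f,fy=f,interpolation=cv2.INTER_CUBIC)
a=c(t,210,215,90,80,4.44);b=c(t,395,200,80,72,5)[:356]
d=c(s,320,160,90,80,4.44);e=c(s,160,165,80,72,5)[:356]
o=np.zeros((600,800,3),np.uint8)
for im,(y,x) in((a,(0,0)),(b,(0,400)),(d,(300,0)),(e,(300,400))):
    im=cv2.resize(im,(400,300)) if 0 else im[:300,:400]; o[y:y+im.shape[0],x:x+im.shape[1]]=im
cv2.imwrite('pics/crop.png',o)
E
```

```text
(no output)
```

View pics/crop.png

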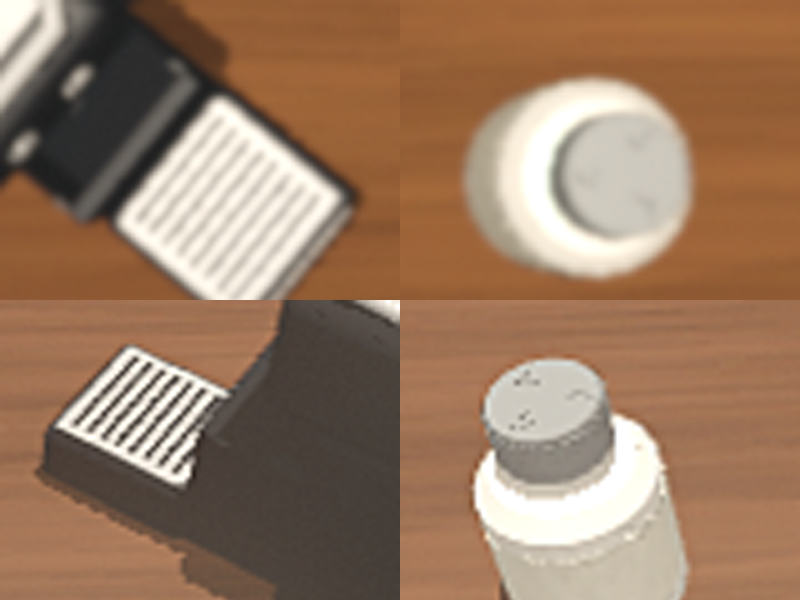

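The crop shows the cap's flat top centred at about (439.8,235.2) in the top view and (189.6,185) in the scene view. The drawer's corner is at about (290.6,260) in the top view and (331.3,188.8) in the scene view. The other front corner is at (349.3,170.1) in the scene view.

Run:
```python
from h import *
np.set_printoptions(precision=4,suppress=True)
T=camera_model("top");S=camera_model("scene")
t=cv2.imread('pics/top0.png');s=cv2.imread('pics/scene0.png')
print('cap',onz(T,(439.8,235.2),.1345),onz(S,(189.6,185),.1345),cross(T,(439.8,235.2),S,(189.6,185)))
# grey cap mask vs warm-white tub, top
hsv=cv2.cvtColor(t,cv2.COLOR_BGR2HSV)
m=((hsv[...,1]<70)&(hsv[...,2]>120)).astype(np.uint8)
n,l,st,ce=cv2.connectedComponentsWithStats(m)
for i in range(1,n):
    if st[i,4]>150: print(st[i],ce[i].round(1))
# grid rectangle
i=l[262,262]; 
sub=np.zeros_like(m); sub[225:300,225:300]=m[225:300,225:300]; sub=cv2.morphologyEx(sub,cv2.MORPH_CLOSE,np.ones((5,5)))
c=max(cv2.findContours(sub,0,2)[0],key=cv2.contourArea)
b=cv2.boxPoints(cv2.minAreaRect(c)); 
for p in b: print('grid',p,onz(T,p,.044))
for p in ((290.6,260),(267,289)): print('T',onz(T,p,.044))
for p in ((331.3,188.8),(349.3,170.1)): print('S',onz(S,p,.044))
print(cross(T,(290.6,260),S,(331.3,188.8)),cross(T,(267,289),S,(349.3,170.1)))
# tin lid, terminal, cup rough
for nme,p,z in(('tin',(281,151),.092),('cup',(357,158),.01),('term',(424,167),.05)):print(nme,onz(T,p,z))
for p in((147,143),(114,182)):print('tankback',onz(T,p,.235))
```

```text
cap [ 0.5418 -0.213   0.1345] [ 0.5462 -0.2098  0.1345] (array([ 0.5417, -0.2128,  0.1305]), np.float64(0.0027058941080319826))
[ 331  133   50   49 1969] [355.6 156.9]
[264 135  33  32 851] [280.  150.5]
[400 148  15  26 285] [407.5 160.7]
[ 415  153   44   32 1026] [436.4 168.5]
[   0  175   62  122 5068] [ 24.8 235.2]
[ 152  180   76   73 3010] [190.1 217.4]
[ 408  216   45   39 1380] [430.8 235.2]
[ 236  237   53   51 1574] [261.9 262.8]
[ 605  301   35   58 1649] [624.3 328. ]
[ 594  365   46   35 1209] [619.9 385.1]
grid [233.7213 264.9344] [0.4766 0.2629 0.044 ]
grid [258.8852 234.7377] [0.5491 0.2018 0.044 ]
grid [290.3606 260.9672] [0.4852 0.1255 0.044 ]
grid [265.1967 291.1639] [0.4135 0.1865 0.044 ]
T [0.4875 0.1249 0.044 ]
T [0.4186 0.1821 0.044 ]
S [0.4926 0.1335 0.044 ]
S [0.4229 0.1928 0.044 ]
(array([0.4878, 0.1298, 0.0393]), np.float64(0.009093360684018706)) (array([0.4189, 0.1881, 0.0403]), np.float64(0.01105693555845251))
tin [0.7447 0.1432 0.092 ]
cup [ 0.7424 -0.0429  0.01  ]
term [ 0.7104 -0.2038  0.05  ]
tankback [0.7344 0.4056 0.235 ]
tankback [0.6546 0.4722 0.235 ]
```

>>> {"method": "arm_command", "body": {"steps": [[[0.206, 0.268, 0], [0, 0, 31], 0], [[0.206, 0.268, 0], [0, 0, 31], 0], [[0.206, 0.268, 0], [0, 0, 31], 0], [[0.206, 0.268, 0], [0, 0, 31], 0], [[0.206, 0.268, 0], [0, 0, 31], 0], [[0.206, 0.268, 0], [0, 0, 31], 0], [[0.206, 0.268, 0], [0, 0, 31], 0], [[0.206, 0.268, 0], [0, 0, 31], 0], [[0.206, 0.268, 0], [0, 0, 31], 0], [[0.206, 0.268, 0], [0, 0, 31], 0]]}}

```text
clock: 0.93
eef_pos: [0.4006, -0.2977, 0.2224]
eef_rot: [-2.845, -1.33, 0.0]
force: [0.9, -1.0, -0.2]
gripper_width: 0.0244
finger_force: 0.0
```

>>> {"method": "arm_command", "body": {"steps": [[[0.01, 0.4, 0], [0, 0, 0], 0], [[0.01, 0.4, 0], [0, 0, 0], 0], [[0.01, 0.4, 0], [0, 0, 0], 0], [[0.01, 0.4, 0], [0, 0, 0], 0], [[0.01, 0.4, 0], [0, 0, 0], 0], [[0.01, 0.4, 0], [0, 0, 0], 0], [[0.01, 0.4, 0], [0, 0, 0], 0], [[0.01, 0.4, 0], [0, 0, 0], 0], [[0.01, 0.4, 0], [0, 0, 0], 0], [[0.01, 0.4, 0], [0, 0, 0], 0]]}}

```text
clock: 1.77
eef_pos: [0.4097, 0.1018, 0.2227]
eef_rot: [-2.849, -1.323, -0.001]
force: [-0.4, 0.3, -0.3]
gripper_width: 0.0006
finger_force: 0.0
```

Run:
```python
from h import *
cv2.imwrite('pics/w1.png',grab_frame('wrist'));s=bot.get_state();print(s['eef_pos'],R.from_rotvec(s['eef_rot']).as_matrix().round(3),camera_model('wrist'))
```

```text
[0.41001184 0.10433185 0.22272648] [[ 0.644  0.765  0.001]
 [ 0.765 -0.644  0.003]
 [ 0.002 -0.001 -1.   ]] {'fx': 304.05179512709617, 'fy': 304.05179512709617, 'cx': 319.64302440265504, 'cy': 199.0216122959221, 'dist_coeffs': array([-0.0260082,  0.       ,  0.       ,  0.       ,  0.       ]), 'position': array([0.45572309, 0.15907019, 0.38583629]), 'rotation': array([-0.25480449,  0.09510063, -0.69692907])}
```

View pics/w1.png

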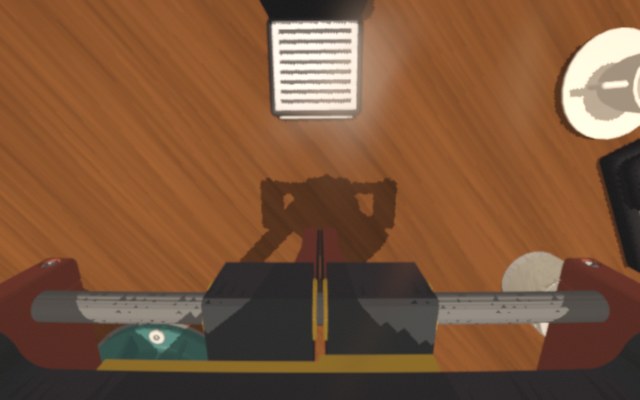

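The wrist view looks straight down the drawer: its front top edge runs from about (272,115) to (359,115), and the machine is beyond it, square to the image.

Run:
```python
from h import *
W=camera_model('wrist')
a,b=onz(W,(271,114),.044),onz(W,(360,115),.044)
print(a,b,np.linalg.norm(a-b),(a+b)/2); d=b-a; print(np.degrees(np.arctan2(d[1],d[0]))+90)
m=(a+b)/2; n=np.array([.643,.766]); s=bot.get_state(); v=m[:2]-s['eef_pos'][:2]; print('ahead',v@n,'left',v@np.array([-n[1],n[0]]))
```

```text
[0.41644284 0.19534282 0.044     ] [0.48958041 0.13216613 0.044     ] 0.0966457357534612 [0.45301162 0.16375447 0.044     ]
49.179343406339214
ahead 0.07316659260336371 left 0.00527091253837713
```

>>> {"method": "arm_command", "body": {"steps": [[[-0.004, 0.003, -0.198], [0, 0, 0], 0], [[-0.004, 0.003, -0.198], [0, 0, 0], 0], [[-0.004, 0.003, -0.198], [0, 0, 0], 0], [[-0.004, 0.003, -0.198], [0, 0, 0], 0], [[-0.004, 0.003, -0.198], [0, 0, 0], 0], [[-0.004, 0.003, -0.198], [0, 0, 0], 0], [[0.022, 0.034, -0.198], [0, 0, 0], 0], [[0.03, 0.044, -0.198], [0, 0, 0], 0], [[0.036, 0.051, -0.198], [0, 0, 0], 0]]}}

```text
clock: 2.57
eef_pos: [0.4492, 0.1514, 0.0262]
eef_rot: [2.848, 1.324, 0.005]
force: [0.4, -2.1, 0.1]
gripper_width: 0.0004
finger_force: 1.3
```

>>> {"method": "arm_command", "body": {"steps": [[[0.0064, 0.0077, 0], [0, 0, 0], 0], [[0.0096, 0.0115, 0], [0, 0, 0], 0], [[0.0128, 0.0153, 0], [0, 0, 0], 0], [[0.016, 0.0191, 0], [0, 0, 0], 0], [[0.016, 0.0191, 0], [0, 0, 0], 0]]}}

```text
clock: 2.98
eef_pos: [0.462, 0.1707, 0.025]
eef_rot: [-2.849, -1.323, -0.001]
force: [-0.5, -0.0, -0.4]
gripper_width: 0.0003
finger_force: 0.0
```

>>> {"method": "arm_command", "body": {"steps": [[[0.0032, 0.0038, 0], [0, 0, 0], 0], [[0.0064, 0.0077, 0], [0, 0, 0], 0], [[0.0096, 0.0115, 0], [0, 0, 0], 0]]}}

```text
clock: 3.23
eef_pos: [0.4707, 0.1819, 0.0245]
eef_rot: [-2.849, -1.323, 0.002]
force: [-2.5, -1.1, 2.7]
gripper_width: 0.0005
finger_force: 1.5
```

>>> {"method": "arm_command", "body": {"steps": [[[0.0013, 0.0015, 0], [0, 0, 0], 0], [[0.0026, 0.0031, 0], [0, 0, 0], 0], [[0.0039, 0.0046, 0], [0, 0, 0], 0], [[0.0039, 0.0046, 0], [0, 0, 0], 0]]}}

```text
clock: 3.57
eef_pos: [0.4753, 0.1867, 0.0245]
eef_rot: [-2.849, -1.324, -0.0]
force: [-1.3, -0.7, -0.2]
gripper_width: 0.0
finger_force: 0.6
```

>>> {"method": "arm_command", "body": {"steps": [[[0.0013, 0.0015, 0], [0, 0, 0], 0], [[0.0026, 0.0031, 0], [0, 0, 0], 0], [[0.0039, 0.0046, 0], [0, 0, 0], 0], [[0.0039, 0.0046, 0], [0, 0, 0], 0]]}}

```text
clock: 3.9
eef_pos: [0.4793, 0.1912, 0.0245]
eef_rot: [-2.849, -1.324, -0.0]
force: [-1.8, -1.0, -0.8]
gripper_width: 0.0007
finger_force: 0.8
```

>>> {"method": "arm_command", "body": {"steps": [[[0.0013, 0.0015, 0], [0, 0, 0], 0], [[0.0026, 0.0031, 0], [0, 0, 0], 0], [[0.0039, 0.0046, 0], [0, 0, 0], 0], [[0.0039, 0.0046, 0], [0, 0, 0], 0]]}}

```text
clock: 4.23
eef_pos: [0.4834, 0.1959, 0.0246]
eef_rot: [-2.849, -1.324, -0.001]
force: [-1.4, -0.4, -1.5]
gripper_width: 0.0007
finger_force: 0.8
```

>>> {"method": "arm_command", "body": {"steps": [[[0.0013, 0.0015, 0], [0, 0, 0], 0], [[0.0026, 0.0031, 0], [0, 0, 0], 0], [[0.0039, 0.0046, 0], [0, 0, 0], 0], [[0.0039, 0.0046, 0], [0, 0, 0], 0]]}}

```text
clock: 4.57
eef_pos: [0.4874, 0.2006, 0.0247]
eef_rot: [-2.849, -1.324, -0.001]
force: [-1.5, -1.4, -0.8]
gripper_width: 0.0006
finger_force: 0.7
```

Run:
```python
from h import *
f=grab_frame('top');g=grab_frame('wrist')
o=np.zeros((400,800,3),np.uint8);o[:,:400]=cv2.resize(f[200:300,210:310],(400,400),interpolation=2);o[:,400:]=cv2.resize(g[0:300,170:470],(400,400));cv2.imwrite('pics/p1.png',o)
s=bot.get_state();print(s['eef_pos'],s['force'],camera_model('wrist'))
```

```text
[0.4875139  0.20047097 0.02471153] [-1.36468176 -0.54413452 -0.67678406] {'fx': 304.05179512709617, 'fy': 304.05179512709617, 'cx': 319.64302440265504, 'cy': 199.0216122959221, 'dist_coeffs': array([-0.0260082,  0.       ,  0.       ,  0.       ,  0.       ]), 'position': array([0.5331569 , 0.25556336, 0.18770706]), 'rotation': array([-0.25681795,  0.09408092, -0.69767356])}
```

View pics/p1.png

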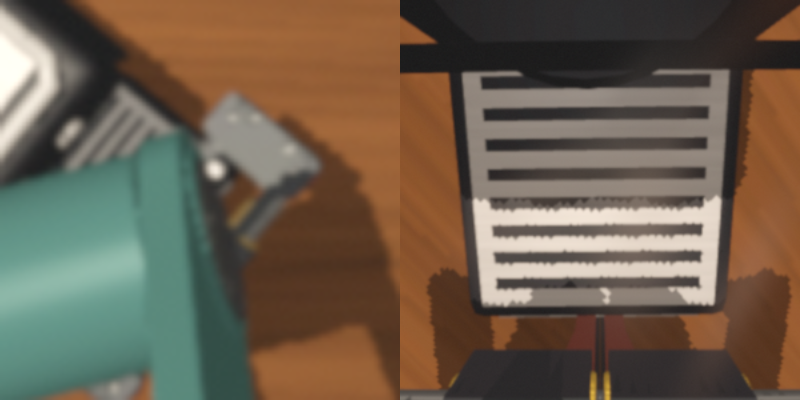

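The drawer has gone in but still sticks well out in front of the head (front edge at about (600,310) in the right half, grating visible from row 70). The wrist camera sits 72 mm ahead of the TCP and would come close to the head, so I'll back off and turn the gripper half round.

>>> {"method": "arm_command", "body": {"steps": [[[-0.026, -0.031, 0], [0, 0, 0], 0], [[-0.0386, -0.046, 0], [0, 0, 7], 0], [[-0.0386, -0.046, 0], [0, 0, 60], 0], [[-0.0386, -0.046, 0], [0, 0, 60], 0], [[-0.0386, -0.046, 0], [0, 0, 60], 0], [[-0.0386, -0.046, 0], [0, 0, 60], 0], [[-0.0386, -0.046, 0], [0, 0, 60], 0], [[-0.0386, -0.046, 0], [0, 0, 60], 0], [[-0.0386, -0.046, 0], [0, 0, 60], 0], [[-0.0386, -0.046, 0], [0, 0, 60], 0]]}}

```text
clock: 5.5
eef_pos: [0.4501, 0.1545, 0.0251]
eef_rot: [1.796, 2.575, 0.004]
force: [-0.3, 0.1, -0.1]
gripper_width: 0.0002
finger_force: 0.0
```

>>> {"method": "arm_command", "body": {"steps": [[[0, 0, 0], [0, 0, 70], 0], [[0, 0, 0], [0, 0, 70], 0], [[0, 0, 0], [0, 0, 70], 0], [[0, 0, 0], [0, 0, 70], 0], [[0, 0, 0], [0, 0, 70], 0], [[0, 0, 0], [0, 0, 70], 0], [[0, 0, 0], [0, 0, 70], 0], [[0, 0, 0], [0, 0, 70], 0], [[0, 0, 0], [0, 0, 70], 0], [[0, 0, 0], [0, 0, 70], 0]]}}

```text
clock: 6.33
eef_pos: [0.4501, 0.1545, 0.0251]
eef_rot: [-0.005, 3.138, 0.001]
force: [0.5, -0.1, -0.3]
gripper_width: 0.0005
finger_force: 0.0
```

>>> {"method": "arm_command", "body": {"steps": [[[0, 0, 0], [0, 0, 50], 0], [[0, 0, 0], [0, 0, 50], 0], [[0, 0, 0], [0, 0, 50], 0], [[0, 0, 0], [0, 0, 50], 0], [[0, 0, 0], [0, 0, 50], 0], [[0, 0, 0], [0, 0, 50], 0], [[0, 0, 0], [0, 0, 50], 0], [[0, 0, 0], [0, 0, 50], 0]]}}

```text
clock: 7.0
eef_pos: [0.45, 0.1545, 0.0251]
eef_rot: [-1.328, 2.844, -0.001]
force: [-0.5, -0.7, -0.0]
gripper_width: 0.0006
finger_force: 0.0
```

Run:
```python
from h import *
s=bot.get_state();print(s['clock'],s['eef_pos'],R.from_rotvec(s['eef_rot']).as_matrix().round(3),s['joint_positions'].round(2))
print(camera_model('wrist')['position'])
```

```text
7.0 [0.4499927  0.15451205 0.02506353] [[-0.642 -0.767  0.003]
 [-0.767  0.642  0.001]
 [-0.002 -0.002 -1.   ]] [ 0.19  0.47  1.97  0.    0.69 -2.26]
[0.40211205 0.09867799 0.18782499]
```

>>> {"method": "arm_command", "body": {"steps": [[[0.0129, 0.0153, 0], [0, 0, 0], 0], [[0.0257, 0.0306, 0], [0, 0, 0], 0], [[0.036, 0.0429, 0], [0, 0, 0], 0], [[0.0386, 0.046, 0], [0, 0, 0], 0], [[0.0418, 0.0498, 0], [0, 0, 0], 0], [[0.045, 0.0536, 0], [0, 0, 0], 0], [[0.0482, 0.0575, 0], [0, 0, 0], 0], [[0.0514, 0.0613, 0], [0, 0, 0], 0], [[0.0514, 0.0613, 0], [0, 0, 0], 0]]}}

```text
clock: 7.75
eef_pos: [0.4875, 0.2026, 0.0241]
eef_rot: [1.317, -2.82, 0.015]
force: [-17.6, -52.4, 36.1]
gripper_width: 0.0005
finger_force: 26.2
```

>>> {"method": "arm_command", "body": {"steps": [[[0.0026, 0.0031, 0], [0, 0, 0], 0], [[0.0051, 0.0061, 0], [0, 0, 0], 0], [[0.0064, 0.0077, 0], [0, 0, 0], 0], [[0.0064, 0.0077, 0], [0, 0, 0], 0]]}}

```text
clock: 8.08
eef_pos: [0.4868, 0.2033, 0.0238]
eef_rot: [1.313, -2.803, 0.022]
force: [-27.5, -76.0, 53.0]
gripper_width: 0.0006
finger_force: 39.5
```

>>> {"method": "arm_command", "body": {"steps": [[[-0.02, -0.024, 0], [0, 0, 0], 0], [[-0.04, -0.048, 0], [0, 0, 0], 0], [[-0.06, -0.072, 0.02], [0, 0, 0], 0], [[-0.06, -0.072, 0.06], [0, 0, 0], 0], [[-0.06, -0.072, 0.1], [0, 0, 0], 0], [[-0.06, -0.072, 0.14], [0, 0, 0], 0], [[-0.06, -0.072, 0.18], [0, 0, 0], 0], [[-0.06, -0.072, 0.2], [0, 0, 0], 0]]}}

```text
clock: 8.75
eef_pos: [0.448, 0.1512, 0.2294]
eef_rot: [-1.316, 2.845, -0.003]
force: [0.4, 0.0, 0.5]
gripper_width: 0.0005
finger_force: 0.0
```

>>> {"method": "arm_command", "body": {"steps": [[[0.0, -0.3, 0.04], [0, 0, 0], 1], [[0.0, -0.3, 0.04], [0, 0, 0], 1], [[0.0, -0.3, 0.04], [0, 0, 0], 1], [[0.0, -0.3, 0.04], [0, 0, 0], 1], [[0.0, -0.3, 0.04], [0, 0, 0], 1], [[0.0, -0.3, 0.04], [0, 0, 0], 1], [[0.0, -0.3, 0.04], [0, 0, 0], 1], [[0.0, -0.3, 0.04], [0, 0, 0], 1]]}}

```text
clock: 9.42
eef_pos: [0.4466, -0.1545, 0.2656]
eef_rot: [-1.315, 2.852, -0.007]
force: [-0.3, -0.3, 0.0]
gripper_width: 0.0507
finger_force: 0.0
```

Run:
```python
from h import *
f=grab_frame('top');g=grab_frame('scene')
o=np.zeros((400,800,3),np.uint8);o[:,:400]=cv2.resize(f[200:300,210:310],(400,400),interpolation=2);o[:,400:]=cv2.resize(g[140:240,310:410],(400,400),interpolation=2);cv2.imwrite('pics/p2.png',o)
cv2.imwrite('pics/topn.png',f)
s=bot.get_state();print(s['eef_pos'],s['force'],s['joint_positions'].round(2))
```

```text
[ 0.44616257 -0.15120914  0.26484872] [-0.33280793  0.24867489 -0.83821874] [-0.47  0.13  1.72 -0.    1.29 -2.91]
```

View pics/p2.png

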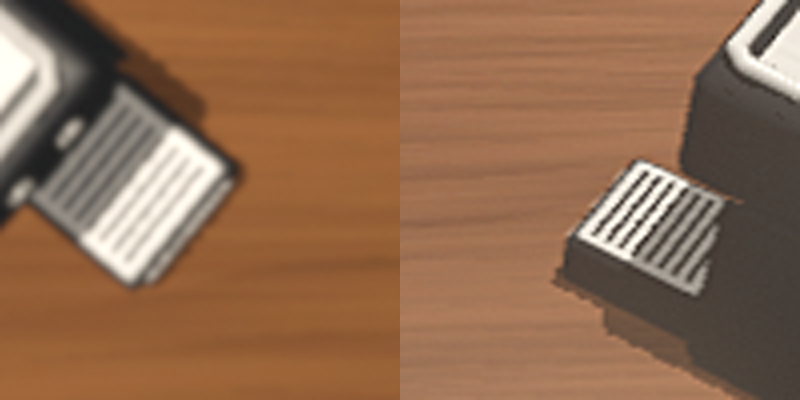

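The drawer's front corner has moved about 61 mm inwards to (270.7,242.5), and the grating now disappears under the head. Together with the hard stop felt, that means it is home. Now I'll turn back and look at the cap from above.

>>> {"method": "arm_command", "body": {"steps": [[[0.05, -0.117, 0.02], [0, 0, -70], 1], [[0.05, -0.117, 0.02], [0, 0, -70], 1], [[0.05, -0.117, 0.02], [0, 0, -70], 1], [[0.05, -0.117, 0.02], [0, 0, -70], 1], [[0.05, -0.117, 0.02], [0, 0, -70], 1], [[0.05, -0.117, 0.02], [0, 0, -70], 1], [[0.05, -0.117, 0.02], [0, 0, -70], 1], [[0.05, -0.117, 0.02], [0, 0, -70], 1], [[0.05, -0.117, 0.02], [0, 0, -70], 1], [[0.05, -0.117, 0.02], [0, 0, -70], 1]]}}

```text
clock: 10.35
eef_pos: [0.4961, -0.2634, 0.284]
eef_rot: [-0.559, -3.09, -0.002]
force: [-0.3, -0.0, 0.7]
gripper_width: 0.0879
finger_force: 0.0
```

>>> {"method": "arm_command", "body": {"steps": [[[0, 0, 0], [0, 0, -70], 1], [[0, 0, 0], [0, 0, -70], 1], [[0, 0, 0], [0, 0, -70], 1], [[0, 0, 0], [0, 0, -70], 1], [[0, 0, 0], [0, 0, -70], 1], [[0, 0, 0], [0, 0, -70], 1], [[0, 0, 0], [0, 0, -70], 1], [[0, 0, 0], [0, 0, -70], 1], [[0, 0, 0], [0, 0, -70], 1], [[0, 0, 0], [0, 0, -70], 1]]}}

```text
clock: 11.18
eef_pos: [0.4961, -0.2633, 0.2841]
eef_rot: [-2.23, -2.21, -0.001]
force: [0.4, 0.1, -0.3]
gripper_width: 0.0881
finger_force: 0.0
```

>>> {"method": "arm_command", "body": {"steps": [[[0, 0, 0], [0, 0, -40], 1], [[0, 0, 0], [0, 0, -40], 1], [[0, 0, 0], [0, 0, -40], 1], [[0, 0, 0], [0, 0, -40], 1], [[0, 0, 0], [0, 0, -40], 1], [[0, 0, 0], [0, 0, -40], 1], [[0, 0, 0], [0, 0, -40], 1]]}}

```text
clock: 11.77
eef_pos: [0.4961, -0.2635, 0.2841]
eef_rot: [-2.849, -1.32, -0.0]
force: [0.1, -0.1, 0.5]
gripper_width: 0.0883
finger_force: 0.0
```

Run:
```python
from h import *
s=bot.get_state();W=camera_model('wrist');f=grab_frame('wrist');cv2.imwrite('pics/w2.png',f)
print(s['clock'],s['eef_pos'],R.from_rotvec(s['eef_rot']).as_matrix().round(3),s['joint_positions'].round(2),s['gripper_width'])
import pickle;pickle.dump(W,open('w2.pkl','wb'));print(W['position'],W['rotation'])
```

```text
11.7667 [ 0.49614714 -0.2635201   0.28408714] [[ 0.647  0.763 -0.001]
 [ 0.763 -0.647  0.001]
 [ 0.001 -0.001 -1.   ]] [-0.61  0.25  1.51  0.    1.38  0.09] 0.08833917753824942
[ 0.54216737 -0.2086911   0.4470694 ] [-0.25635722  0.09614952 -0.69963383]
```

View pics/w2.png

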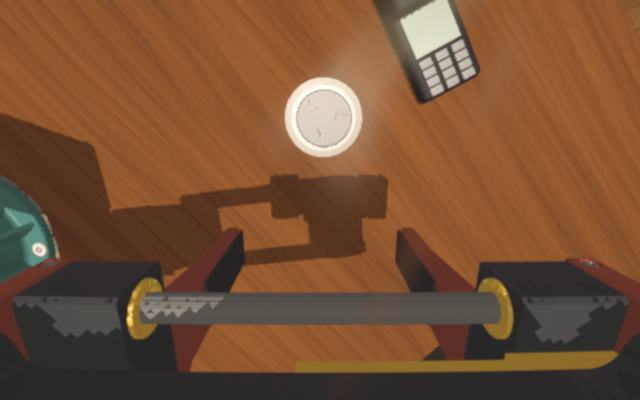

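The cap's flat top is centred at about (324,118), with a radius of about 28 px, inside the white tub.

Run:
```python
from h import *
import pickle;W=pickle.load(open('w2.pkl','rb'))
f=cv2.imread('pics/w2.png');g=cv2.medianBlur(cv2.cvtColor(f,cv2.COLOR_BGR2GRAY),3)[60:180,260:390]
c=cv2.HoughCircles(g,cv2.HOUGH_GRADIENT_ALT,1,5,param1=150,param2=.7,minRadius=20,maxRadius=45);print(c)
p=onz(W,(324,118),.1345);print(p,2*28/W['fx']*(W['position'][2]-.1345))
if c is not None:
  for x,y,r in c.reshape(-1,3): print(onz(W,(x+260,y+60),.1345),r)
s=bot.get_state();print(p-s['eef_pos'])
```

```text
[[[63.       57.       30.275164]
  [63.       57.       39.5051  ]]]
[ 0.54355879 -0.2128723   0.1345    ] 0.057568765921988674
[ 0.54342252 -0.21149158  0.1345    ] 30.275164
[ 0.54342252 -0.21149158  0.1345    ] 39.5051
[ 0.0474776   0.05091948 -0.14965612]
```

>>> {"method": "arm_command", "body": {"steps": [[[0.0474, 0.0513, 0], [0, 0, 0], 1], [[0.0474, 0.0513, 0], [0, 0, 0], 1], [[0.0474, 0.0513, -0.04], [0, 0, 0], 1], [[0.0474, 0.0513, -0.08], [0, 0, 0], 1], [[0.0474, 0.0513, -0.115], [0, 0, 0], 1], [[0.0474, 0.0513, -0.145], [0, 0, 0], 1], [[0.0474, 0.0513, -0.165], [0, 0, 0], 1], [[0.0474, 0.0513, -0.178], [0, 0, 0], 1], [[0.0474, 0.0513, -0.178], [0, 0, 0], 1]]}}

```text
clock: 12.57
eef_pos: [0.5412, -0.2122, 0.1033]
eef_rot: [-2.842, -1.325, 0.006]
force: [0.0, 0.2, 0.2]
gripper_width: 0.0879
finger_force: 0.0
```

>>> {"method": "arm_command", "body": {"steps": [[[0, 0, 0], [0, 0, 0], 0.5], [[0, 0, 0], [0, 0, 0], 0.5], [[0, 0, 0], [0, 0, 0], 0.5], [[0, 0, 0], [0, 0, 0], 0.5], [[0, 0, 0], [0, 0, 0], 0.5], [[0, 0, 0], [0, 0, 0], 0.5]], "grip_force": 45}}

```text
clock: 13.07
eef_pos: [0.5435, -0.2143, 0.1074]
eef_rot: [-2.849, -1.324, -0.0]
force: [-2.4, 1.8, 2.9]
gripper_width: 0.0563
finger_force: 45.0
```

>>> {"method": "arm_command", "body": {"steps": [[[0, 0, -0.002], [0, 0, 0], 0.5], [[0, 0, -0.004], [0, 0, 0], 0.5], [[0, 0, -0.006], [0, 0, 0], 0.5], [[0, 0, -0.006], [0, 0, 0], 0.5]]}}

```text
clock: 13.4
eef_pos: [0.5435, -0.2143, 0.1023]
eef_rot: [-2.849, -1.324, -0.0]
force: [-5.8, 3.0, 15.5]
gripper_width: 0.0564
finger_force: 45.0
```

>>> {"method": "arm_command", "body": {"steps": [[[0, 0, 0], [0, 0, 5], 0.5], [[0, 0, 0], [0, 0, 10], 0.5], [[0, 0, 0], [0, 0, 15], 0.5], [[0, 0, 0], [0, 0, 20], 0.5]]}}

```text
clock: 13.73
eef_pos: [0.5447, -0.215, 0.1024]
eef_rot: [2.57, 1.802, 0.003]
force: [-1.8, 1.5, 11.2]
gripper_width: 0.0565
finger_force: 45.0
```

>>> {"method": "arm_command", "body": {"steps": [[[0, 0, -0.001], [0, 0, 5], 0.5], [[0, 0, -0.001], [0, 0, 10], 0.5], [[0, 0, -0.001], [0, 0, 15], 0.5], [[0, 0, -0.001], [0, 0, 20], 0.5], [[0, 0, -0.001], [0, 0, 25], 0.5], [[0, 0, -0.001], [0, 0, 30], 0.5], [[0, 0, -0.001], [0, 0, 35], 0.5], [[0, 0, -0.001], [0, 0, 40], 0.5], [[0, 0, -0.001], [0, 0, 40], 0.5], [[0, 0, -0.001], [0, 0, 40], 0.5]]}}

```text
clock: 14.57
eef_pos: [0.5457, -0.215, 0.1023]
eef_rot: [1.802, 2.568, 0.002]
force: [-1.2, 3.8, 17.2]
gripper_width: 0.0565
finger_force: 45.0
```

Run:
```python
from h import *
s=bot.get_state();print(s['moment'],s['force'],s['joint_positions'])
cv2.imwrite('pics/s3.png',grab_frame('scene'))
a=cv2.imread('pics/scene0.png')[150:250,140:240];b=cv2.imread('pics/s3.png')[150:250,140:240]
cv2.imwrite('pics/c3.png',cv2.resize(np.hstack([a,b]),(800,400),interpolation=2))
```

```text
[0.58250751 0.35175401 0.13058331] [-1.15255196  3.76838137 17.22654384] [-4.93621595e-01  4.68231238e-01  1.67166094e+00  9.28742319e-04
  9.96991745e-01 -8.40897010e-01]
```

View pics/c3.png

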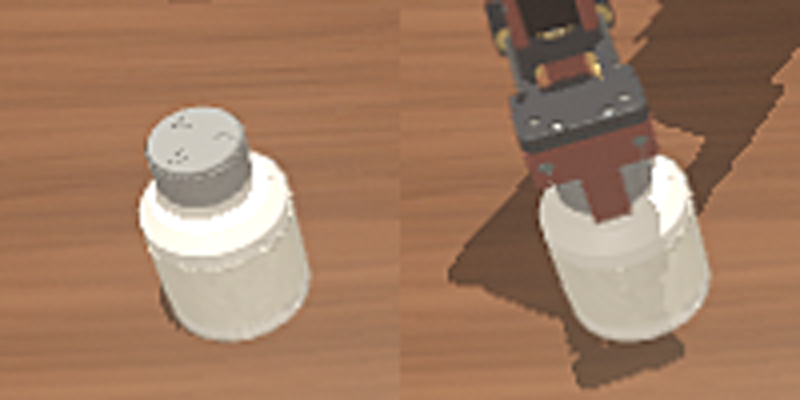

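The tub stands where it was, with the fingers on the pressed cap at about (610,190) in the right half. Next I'll lift gently.

>>> {"method": "arm_command", "body": {"steps": [[[0, 0, 0.002], [0, 0, 0], 0.5], [[0, 0, 0.004], [0, 0, 0], 0.5], [[0, 0, 0.006], [0, 0, 0], 0.5], [[0, 0, 0.008], [0, 0, 0], 0.5], [[0, 0, 0.01], [0, 0, 0], 0.5], [[0, 0, 0.012], [0, 0, 0], 0.5], [[0, 0, 0.012], [0, 0, 0], 0.5]]}}

```text
clock: 15.2
eef_pos: [0.5437, -0.2145, 0.1117]
eef_rot: [1.806, 2.571, 0.0]
force: [1.8, 0.4, 0.3]
gripper_width: 0.0563
finger_force: 45.0
```

>>> {"method": "arm_command", "body": {"steps": [[[0, 0, 0.004], [0, 0, 0], 0.5], [[0, 0, 0.008], [0, 0, 0], 0.5], [[0, 0, 0.014], [0, 0, 0], 0.5], [[0, 0, 0.024], [0, 0, 0], 0.5], [[0, 0, 0.036], [0, 0, 0], 0.5], [[0, 0, 0.05], [0, 0, 0], 0.5], [[0, 0, 0.064], [0, 0, 0], 0.5], [[0, 0, 0.073], [0, 0, 0], 0.5], [[0, 0, 0.077], [0, 0, 0], 0.5], [[0, 0, 0.077], [0, 0, 0], 0.5]]}}

```text
clock: 16.03
eef_pos: [0.5439, -0.2149, 0.19]
eef_rot: [1.804, 2.569, -0.0]
force: [0.1, -0.4, 0.3]
gripper_width: 0.0564
finger_force: 45.0
```

>>> {"method": "arm_command", "body": {"steps": [[[0, 0, 0], [0, 0, 0], 0.5], [[0, 0, 0], [0, 0, 0], 0.5], [[0, 0, 0], [0, 0, 0], 0.5], [[0, 0, 0], [0, 0, 0], 0.5], [[0, 0, 0], [0, 0, 0], 0.5], [[0, 0, 0], [0, 0, 0], 0.5]]}}

```text
clock: 16.53
eef_pos: [0.5434, -0.2145, 0.1883]
eef_rot: [-1.805, -2.57, 0.0]
force: [0.8, 0.1, -0.7]
gripper_width: 0.0567
finger_force: 45.0
```

Run:
```python
from h import *
g=grab_frame('scene');t=grab_frame('top')
cv2.imwrite('pics/c4.png',cv2.resize(np.hstack([g[130:250,140:260],g[140:260,310:430]]),(800,400),interpolation=2))
s=bot.get_state();print(s['clock'],s['eef_pos'],s['force'],s['gripper_width'],s['finger_force'])
```

```text
16.6333 [ 0.54345003 -0.21450903  0.18841806] [-0.22756198 -0.19305922 -0.23089333] 0.05653356118524668 44.998804992064834
```

View pics/c4.png

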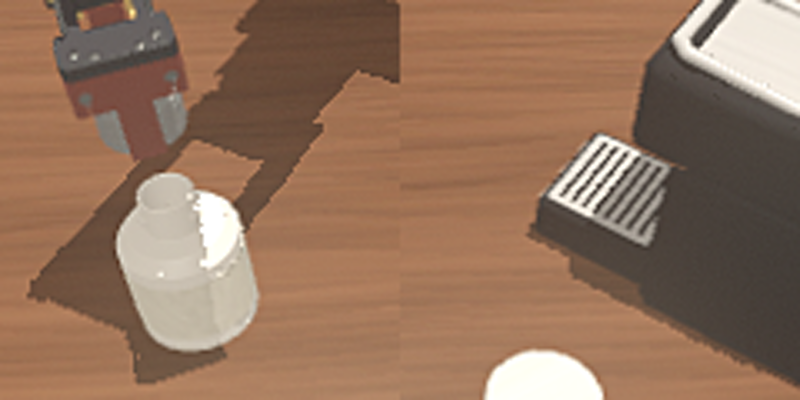

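The cap is held level at about (140,125) over the open mouth at (165,190). The tub is upright and the drawer is home.

```bash
python3 -c "
from rig import bot
print(bot.job_done())"
```

```text
the job is handed in; nothing more can be done
None
```

The job is handed in, with no verdict returned: the drawer was pushed to its stop, the cap was pressed, twisted 60° and lifted off, and it is held about 6 cm over the mouth; the push on the drawer overshot to a 97 N wrist force (limit 120 N).

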